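# Set the lot number on the bench stamp and print it

### The job

Set the lot stamp to 3 - 5 - 2 (dots squarely uppermost on the left, middle and right wheel as the robot sees them), rolling one wheel at a time and pressing so lightly that the sprung head never goes down far enough to print a wrong number. When the number is right and the head is up, press the head firmly (do not ram it) all the way down to print the label, and let it come all the way up again with the number unchanged. Leave the bottle, the label roll and the jar where they stand.

Things in the scene. Friction and masses are not known exactly. Their poses are not given: they have to be found in the camera images.
- stamp: Grey hand stamp for lot numbers, screwed to the bench, 190 x 190 mm foot plate 12 mm thick. Origin on the bench surface right below the middle wheel's centre; x points away from the robot (at zero yaw), y to the robot's left, z up. It carries a clamped post, a platen with the label and a sprung aluminium head with three black wheels. No contact with it may exceed 40 N.
- post_low (a point): Point at the foot of the steel post (30 mm along x from the stamp's origin, 45 mm up). The post is clamped at an UNKNOWN setting, 0 to 40 mm above its lowest; this is not measured and stays fixed in a run. Platen, head, wheels and pad all stand higher by that amount than the points wheels_low and pad_low, so the true height must be felt.
- wheels_low (a point): Where the top of the middle wheel would be (134 mm above the bench) with the post at its lowest and the head up. Three rubber wheels, 64 mm in diameter, 22 mm wide, on one axle along the stamp's y: middle at y = 0, left +50, right -50 mm, all tops equally high. Cheeks 5 mm thick at y = +-25, +-75 mm end 8 mm below the wheel tops; black ticks on them mark the line above the axle.
- pad_low (a point): Where the centre of the palm pad's flat top would be with the post at its lowest and the head up: 75 mm along x behind the middle wheel, 6 mm higher than the wheel tops. Round black pad 48 mm in diameter; press it to push the head down. Two guide pins stand beside it (68 mm along x, y = +-66 mm), ending 15 mm below the wheel tops.
- wheel_left (a joint): Angle (rad) of the left wheel. Dots as on a die; the uppermost number is set: n dots at (n-1) x 1.047. Grows as the top rolls away from the robot (stamp's +x); higher numbers come up from the robot's side. Stops at -0.35 and 5.59. A closed fingertip laid on top and drawn along x rolls it (about 2.2 N at the rim, may slip); it stays where left. Wanted: 3, at 2.094.
- wheel_mid (a joint): Angle (rad) of the middle wheel. Dots as on a die; the uppermost number is set: n dots at (n-1) x 1.047. Grows as the top rolls away from the robot (stamp's +x); higher numbers come up from the robot's side. Stops at -0.35 and 5.59. A closed fingertip laid on top and drawn along x rolls it (about 2.2 N at the rim, may slip); it stays where left. Wanted: 5, at 4.189.
- wheel_right (a joint): Angle (rad) of the right wheel. Dots as on a die; the uppermost number is set: n dots at (n-1) x 1.047. Grows as the top rolls away from the robot (stamp's +x); higher numbers come up from the robot's side. Stops at -0.35 and 5.59. A closed fingertip laid on top and drawn along x rolls it (about 2.2 N at the rim, may slip); it stays where left. Wanted: 2, at 1.047.
- stamp_head (a joint): How far (m) the whole head, with wheels and palm pad, is pressed down: 0 up, 0.012 fully down, where it meets a rubber buffer. Sprung: it starts to sink at about 5 N and takes 0.9 N more for each mm (about 16 N at 12 mm), beyond that 3 N per mm on the rubber; it comes up by itself. Beyond 5 mm (about 9.5 N) it prints.
- bottle_mid (a point): Amber bottle with black cap, 52 mm in diameter, 115 mm high, loose; its centre half-way up. Leave alone.
- label_roll_mid (a point): Paper label roll, 84 mm in diameter, 45 mm high, lying flat, loose; its centre half-way up. Leave alone.
- jar_mid (a point): White jar with black lid, 60 mm in diameter, 60 mm high, loose; its centre half-way up. Leave alone.
Mind the look-alikes: they are no part of the job. Several things look just like the part that bears bottle_mid: the one meant starts nearest to the robot's base.

How it is judged:
By the outcome, as a careful person would: the job done as asked, in the order asked, and still so for the second after the job is handed in, with the robot touching nothing.
It also fails if it takes over 54 s, if anything falls off the work surface, if the arm or the gripper's body presses on something with over 40 N, if the wrist force passes 120 N, or if a joint passes its speed limit or range.

### The arm

A 6-joint arm with a two-finger parallel gripper is mounted at the origin on the work surface. World frame = base frame: x ahead of the robot, y to its left, z up, the work surface at z = 0. Lengths are in m, angles in rad, forces in N, time in s.
With the tool pointing down it reaches from about 0.4 to 0.825 m from the base axis. Payload 7 kg.
Tool frame: the origin (TCP) lies at the very end of the fingers, on their centre line; the grasp point (between the pads) lies 19 mm behind it; z points along the fingers, x is the direction in which the jaws open and shut, and the axes are right-handed (so a half turn about z gives the same grasp; the last joint's range is limited). The gripper opens to 88 mm and grips with 3 to 60 N. Pads are 19 mm wide; open, the fingers measure 130 mm over their backs; the gripper's body (78 mm by 193 mm) begins 47 mm behind the grasp point.
Start: joints at [-1, 0.359, 0.012, 0, -1.224, -0.288], TCP at [0.188, -0.648, 0.227] pointing down, gripper open.
Joint ranges: [-3.07, 3.07], [-1.43, 2.12], [-1.02, 1.25], [-3.03, 1.67], [-3.05, -0], [-3.03, 3.03]. Speed limits (rad/s): [2.39, 2.39, 3.01, 3.14, 3.14, 3.14].

### API

Orientations are given as [roll, pitch, yaw] about the fixed x, y, z axes, in that order (R = Rz(yaw) Ry(pitch) Rx(roll)).
In Python, from station import telemetry, grab_frame, arm, regions_of, pinpoint gives the robot as it stands. The module is installed in compiled form; this text tells all that it offers.
- The arm moves only by the shell command python3 -m inch 'ROWS' [FORCE]. ROWS is text: rows parted by semicolons, each of 7 numbers parted by spaces: the opening, from 0 (shut) to 1 (fully open), then the shift along the world's x, y, z in cm, then the turn, a rotation vector about the world's x, y, z in degrees. A call has 1 to 12 rows; each row is the pose to reach, as a shift and turn from the pose measured when the call began; what a row does not reach only later rows make up. A row lasts 1/8 s, in which the tool goes at most 62.5 mm and 10.7 degrees, less where a joint would pass 70% of its speed; a pose out of reach is approached as far as the arm can. A call with a gripper value outside its range is refused whole. The fingers move at their own pace and stop on an object; FORCE is the grip in N (left out, the last holds). Time passes only in rows, so rows that repeat a pose let the fingers close. It gives the time, the measured TCP pose, the force and the opening at its end, in the units of the state.
- telemetry.get_state(): the state, without advancing time (a new reading comes with each control period).
- grab_frame(name): name is "scene" or "top" or "wrist"; returns a dict with "pixels" (420x560x3 uint8, red, green, blue), "fx", "fy", "cx", "cy" (pixels), "R" (3x3) and "t" (3): a world point X has camera coordinates R X + t. Camera axes: x right, y down, z forward; pixel columns grow to the right and rows downward; lengths in m; the calibration is good to about 2 mm. A picture is of the moment at which its call begins. There is no depth.
- arm.job_done(): hands the job in, once; it reports no verdict.
Trained networks look in the newest picture that a camera, given by its name, has taken for a name from the list of things; names that differ only in an ending like _2 or _b are one class to them, and where a whole thing is asked for, a point or a joint stands for the part that bears it (a point fixed in the world has none). Each returns a list of dicts, best first, with "p" (0 to 1); they miss things now and then, are a little off and sometimes report something else, mostly with a low value. They report only what shows in the picture. A call takes as long as a camera call. They do not tell look-alikes from the thing itself.
- regions_of(camera, name): "pixels" (420x560 bool, what is visible of it) and "bbox" ([left, top, right, bottom] in pixels, round what is visible of it).
- pinpoint(camera, name): "location" ([column, row] in pixels: a listed point, or the origin of a listed thing).
The state is a dict: "t": time; "q": joint angles; "qd": joint speeds; "joint_efforts": joint torques, N m; "eef_pos": TCP position; "ee_rot": TCP orientation; "force": force on the tool from outside, world axes, zero at the start; "moment": the same for the moment, N m; "width": finger opening in m.
Only numpy, scipy, OpenCV 4.12 (cv2) and the standard library are available. Lean on these libraries where they do the work, as an engineer would, in place of code of your own. Each camera call takes 0.05 s, during which the arm holds its last target. There are 200 camera calls.

## Working session

There is one attempt and no reset: what is moved stays moved. The work goes in short steps, Python scripts to look and compute and a shell command to move; the robot and the scene stay as the last step left them, time stands still between calls to the robot, and variables do not carry over. Pictures are saved under pics/ and viewed, about 8 in all and at most 12, crops included, and the job is handed in when it is done.

```bash
mkdir -p pics
cat > h.py <<'E'
import numpy as np, cv2
from station import telemetry, grab_frame, arm, regions_of, pinpoint
def save(f,name,crop=None,s=1):
    p=f["pixels"][:,:,::-1]
    if crop: l,t,r,b=crop; p=p[t:b,l:r]
    cv2.imwrite("pics/"+name,cv2.resize(p,None,fx=s,fy=s,interpolation=cv2.INTER_CUBIC))
def P(f):
    K=np.array([[f["fx"],0,f["cx"]],[0,f["fy"],f["cy"]],[0,0,1]]); return K@np.c_[f["R"],f["t"]]
def proj(f,X):
    u=P(f)@np.r_[X,1]; return u[:2]/u[2]
def tri(obs):
    A=[]
    for f,(u,v) in obs:
        p=P(f); A+= [(u*p[2]-p[0])/ (f["fx"]), (v*p[2]-p[1])/f["fx"]]
    x=np.linalg.svd(np.array(A))[2][-1]; return x[:3]/x[3]
def onz(f,uv,z):
    R=np.array(f["R"]);c=-R.T@f["t"];d=R.T@np.array([(uv[0]-f["cx"])/f["fx"],(uv[1]-f["cy"])/f["fy"],1]); return c+d*(z-c[2])/d[2]
E
python3 - <<'E'
from h import *
s=telemetry.get_state(); print(s)
F={c:grab_frame(c) for c in("scene","top")}
cv2.imwrite("pics/a.png",cv2.resize(np.hstack([F[c]["pixels"] for c in F])[:,:,::-1],(800,300),interpolation=cv2.INTER_AREA))
for n in("stamp","post_low","wheels_low","pad_low","bottle_mid","label_roll_mid","jar_mid"):
    o=[]
    for c in F:
        r=pinpoint(c,n); print(n,c,[(round(x["p"],2),np.round(x["location"],1)) for x in r][:4])
        if r:o.append((F[c],r[0]["location"]))
    if len(o)==2: print("  ",np.round(tri(o),4))
E
```

```text
{'t': 0.0, 'q': array([-9.99877057e-01,  3.59405224e-01,  1.10385862e-02, -3.78809213e-04,
       -1.22412112e+00, -2.88090321e-01]), 'qd': array([ 1.29136013e-04,  1.66032350e-04, -4.39118108e-05, -6.92942840e-05,
       -1.21595997e-03,  1.22726967e-03]), 'joint_efforts': array([-2.40064801e-03, -5.82717848e+01,  2.93063021e+01,  6.99699238e+00,
        7.01095909e-03, -1.50698093e-04]), 'eef_pos': array([ 0.18820224, -0.64769762,  0.22559686]), 'ee_rot': array([-3.14145345e+00, -1.72291351e-03,  1.85349615e+00]), 'force': array([ 0.08647499, -0.33621634, -0.00072738]), 'moment': array([ 0.02108523, -0.05227312, -0.02893585]), 'width': 0.08777792098352963}
stamp scene [(0.7, array([254.2, 211.1])), (0.65, array([350.2, 227.2]))]
stamp top [(0.73, array([321.6, 237.5]))]
   [ 0.5745 -0.0431 -0.0036]
post_low scene [(0.7, array([250.2, 203.7]))]
post_low top [(0.81, array([324.2, 218.5]))]
   [ 0.6076 -0.0378  0.0527]
wheels_low scene [(0.95, array([252.6, 163.6]))]
wheels_low top [(0.97, array([329.8, 235. ]))]
   [ 0.5694 -0.0422  0.1311]
pad_low scene [(0.56, array([242.9, 183.8]))]
pad_low top [(0.82, array([324.3, 190.5]))]
   [ 0.6498 -0.0261  0.1482]
bottle_mid scene [(0.96, array([351.9, 223.9])), (0.94, array([400.8, 257.8])), (0.83, array([320.9, 257.6])), (0.41, array([252.8, 162.7]))]
bottle_mid top [(0.96, array([230.8, 174. ])), (0.93, array([220.3, 215.2])), (0.59, array([163.7, 192. ]))]
   [0.6728 0.171  0.1411]
label_roll_mid scene [(0.59, array([249.9, 204.7]))]
label_roll_mid top [(0.95, array([420.5, 207.6]))]
   [ 0.6188 -0.1366  0.069 ]
jar_mid scene [(0.96, array([201.5, 275.6]))]
jar_mid top [(0.58, array([330.9, 137. ]))]
   [ 0.7878 -0.055   0.0185]
```

View pics/a.png

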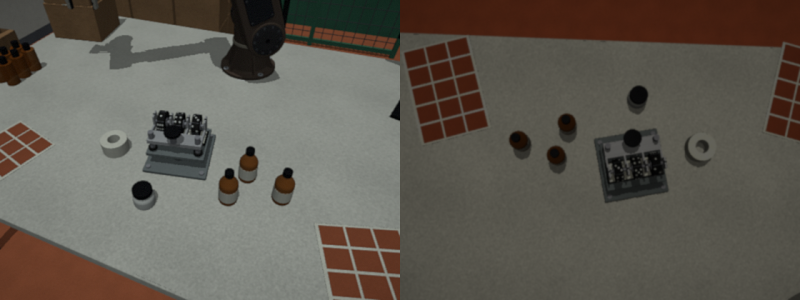

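```bash
python3 -m inch '0 4 8 5 0 0 20;0 36 60 9 0 0 85;0 36 60 9 0 0 85;0 36 60 9 0 0 85;0 36 60 9 0 0 85;0 36 60 9 0 0 85;0 36 60 9 0 0 85;0 36 60 9 0 0 85;0 36 60 9 0 0 85;0 36 60 9 0 0 85;0 36 60 9 0 0 85;0 36 60 9 0 0 85' 20
python3 - <<'E'
from h import *
f=grab_frame("wrist"); save(f,"w1.png"); s=telemetry.get_state(); print(s["t"],s["eef_pos"],s["ee_rot"],s["width"]); R=np.array(f["R"]); print(-R.T@f["t"],R[2])
for n in("stamp","post_low","wheels_low","pad_low","bottle_mid","label_roll_mid"):
    r=pinpoint("wrist",n); print(n,[(round(x["p"],2),np.round(x["location"],1)) for x in r][:4])
E
```

```text
t: 2.3
eef_pos: [0.5497, -0.0453, 0.3166]
ee_rot: [3.141, 0.0, -2.943]
force: [0.5, -0.9, -0.4]
width: 0.0003
2.35 [ 0.55039996 -0.04472749  0.31649084] [ 3.14142133e+00  3.90049941e-04 -2.94342278e+00] 0.0006466690196420162
[ 0.56529118 -0.1245153   0.47483763] [-0.05887011  0.29151008 -0.95475451]
stamp [(0.7, array([265.2, 165.5]))]
post_low [(0.56, array([241.3, 173.8]))]
wheels_low [(0.76, array([255.2, 187.2])), (0.7, array([187.7, 189.6]))]
pad_low [(0.76, array([189.4, 186.5]))]
bottle_mid [(0.84, array([157.1, 284.7]))]
label_roll_mid []
```

View pics/w1.png

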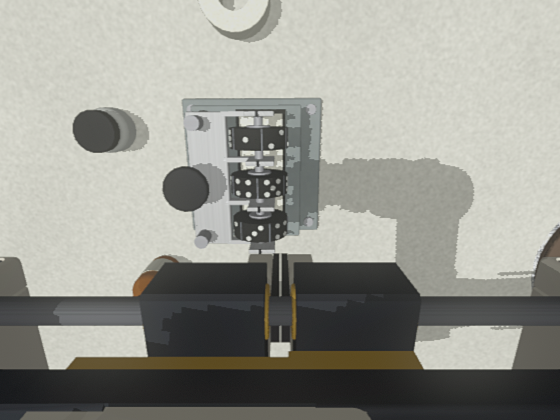

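Run:
```python
from h import *
f=grab_frame("wrist"); g=grab_frame("top")
a=f["pixels"][80:260,150:340]; b=g["pixels"][160:285,260:400]
a=cv2.resize(a,(500,474),interpolation=cv2.INTER_CUBIC); b=cv2.resize(b,(300,268),interpolation=cv2.INTER_CUBIC)
o=np.zeros((474,800,3),np.uint8);o[:,:500]=a;o[:268,500:]=b;cv2.imwrite("pics/w2.png",o[:,:,::-1])
c=[onz(f,u,.012)[:2] for u in((183,98),(322,98),(319,230))]; print(np.round(c,4))
d=c[0]-c[1];e=c[2]-c[1];print("yaw",np.arctan2(d[1],d[0]),np.arctan2(-e[0],e[1]),np.linalg.norm(d),np.linalg.norm(e))
p=[onz(f,u,.139)[:2] for u in((195,122),(203,239))];e=p[1]-p[0];print("pins",p,np.arctan2(-e[0],e[1]),np.linalg.norm(e))
for n in("wheels_low","pad_low"):
    for c,F in(("wrist",f),("top",g)): 
        r=pinpoint(c,n); print(n,c,[(x["p"],x["location"]) for x in r][:2])
```

```text
[[ 0.6943 -0.122 ]
 [ 0.5106 -0.1579]
 [ 0.4717  0.0272]]
yaw 0.1930100323292212 0.20748404056163905 0.1871236165906223 0.1891669431179298
pins [array([ 0.64419708, -0.10351918]), array([0.62100911, 0.01961172])] 0.18613961692726086 0.1252952500996073
wheels_low wrist []
wheels_low top []
pad_low wrist [(0.56, [184.6, 191.3])]
pad_low top []
```

View pics/w2.png

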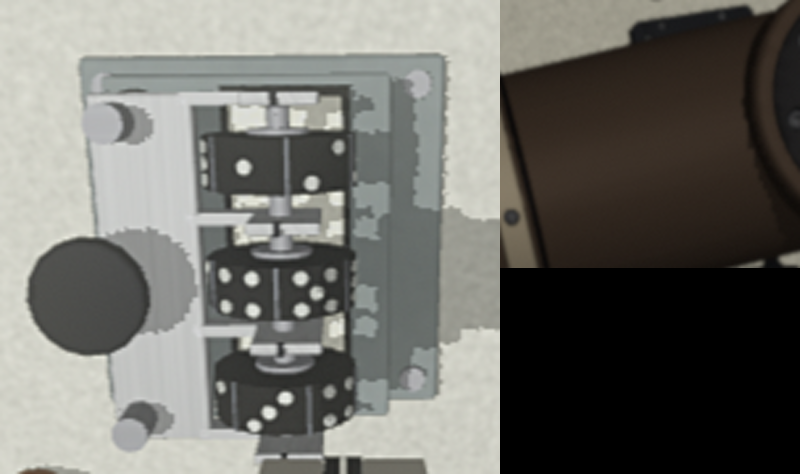

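```bash
cat > fit.py <<'E'
from h import *
from scipy.optimize import least_squares
f=grab_frame("wrist")
px=lambda c:np.array([150+c[0]*.38,80+c[1]*.3797])
W=lambda p,X:np.array([p[0]+np.cos(p[2])*X[0]-np.sin(p[2])*X[1],p[1]+np.sin(p[2])*X[0]+np.cos(p[2])*X[1],X[2]])
def wh(p,y,phi): return W(p,[.032*np.sin(phi),y,.102+p[3]+.032*np.cos(phi)])
def res(p):
    x,y,t,h,ox=p[:5]
    L=[((80,58),[ox+.095,-.095,.012]),((443,56),[ox-.095,-.095,.012]),((437,398),[ox-.095,.095,.012]),
       ((103,122),[.068,-.066,.119+h]),((130,436),[.068,.066,.119+h]),((89,296),[.075,0,.14+h])]
    r=[proj(f,W(p,X))-px(c) for c,X in L]
    s=1.0472
    for c,yy,th,n in(((275,290),0,p[5],3.5),((288,164),-.05,p[6],.5),((235,405),.05,p[7],2.5),((312,405),.05,p[7],1.5)):
        r.append(proj(f,wh(p,yy,th-n*s))-px(c))
    return np.concatenate(r)
o=least_squares(res,[.575,-.043,.2,.01,0,3.6,.5,2.1],loss="soft_l1"); print(np.round(o.x,4)); print(np.round(o.fun.reshape(-1,2),1))
J=np.linalg.inv(o.jac.T@o.jac);print("sd",np.round(np.sqrt(np.diag(J)),4))
E
python3 fit.py
```

```text
[ 0.5715 -0.0461  0.2056  0.0116  0.0169  3.7499  0.3984  3.3819]
[[ -1.9  -1. ]
 [  0.9  -2.1]
 [  0.2   0.3]
 [  0.6   0.1]
 [  1.2  -0.2]
 [ -0.3   1.5]
 [ -0.    1.6]
 [  0.    0.4]
 [ -0.1   0. ]
 [-33.7  -9. ]]
sd [0.0012 0.0009 0.0073 0.0033 0.0018 0.047  0.048  0.0724]
```

```bash
sed -i 's/((235,405),.05,p\[7\],2.5),((312,405),.05,p\[7\],1.5)/((235,405),.05,p[7],1.5),((312,405),.05,p[7],2.5)/' fit.py; python3 fit.py
python3 - <<'E'
from station import telemetry
print(telemetry.get_state()['force'],telemetry.get_state()['eef_pos'])
E
```

```text
[ 0.5736 -0.0451  0.2039  0.006   0.0146  3.6945  0.3439  2.2175]
[[-1.8 -0.8]
 [ 1.1 -1.5]
 [ 0.1  0.8]
 [ 0.   0.2]
 [ 0.4 -1.7]
 [-0.8  0.6]
 [ 0.   0.8]
 [ 0.   0.4]
 [ 0.8 -0.6]
 [-0.3  0.4]]
sd [0.001  0.0009 0.0068 0.0033 0.0017 0.0446 0.045  0.0506]
[-0.07603743  0.44406771  0.12564969] [ 0.54822124 -0.04840353  0.31663563]
```

```bash
python3 -m inch '0 1.6 -0.1 -5 0 0 0;0 1.6 -0.1 -10 0 0 0;0 1.6 -0.1 -14 0 0 0;0 1.6 -0.1 -15.6 0 0 0;0 1.6 -0.1 -15.6 0 0 0;0 1.6 -0.1 -15.6 0 0 0'
python3 - <<'E'
from h import *
f=grab_frame("wrist"); save(f,"w3.png",(150,60,400,320),2.3)
s=telemetry.get_state(); print(s["t"],s["eef_pos"],s["force"],s["ee_rot"])
E
```

```text
t: 3.8
eef_pos: [0.5655, -0.0493, 0.1625]
ee_rot: [-3.141, 0.003, -2.946]
force: [0.3, 0.0, 1.0]
width: 0.0002
3.85 [ 0.56544601 -0.04923243  0.16256961] [ 0.25045446  0.59900658 -0.4636488 ] [-3.14137973  0.00322372 -2.94612115]
```

View pics/w3.png

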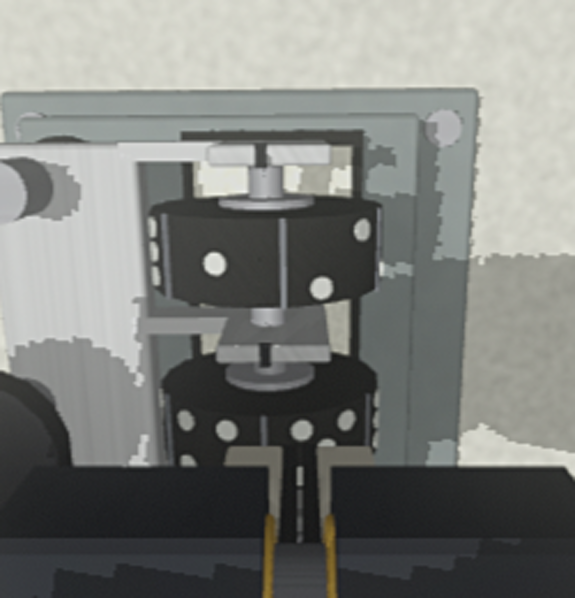

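```bash
python3 -m inch '0 0 0.2 -0.8 0 0 0;0 0 0.2 -1.2 0 0 0;0 0 0.2 -1.2 0 0 0'; python3 -m inch '0 0 0 -0.3 0 0 0;0 0 0 -0.3 0 0 0'
```

```text
t: 4.22
eef_pos: [0.5652, -0.0472, 0.1502]
ee_rot: [-3.141, 0.003, -2.946]
force: [-0.1, -0.1, 0.2]
width: 0.0007
t: 4.47
eef_pos: [0.565, -0.0473, 0.1469]
ee_rot: [-3.141, 0.002, -2.946]
force: [-0.0, -0.1, -0.5]
width: 0.0006
```

```bash
python3 -m inch '0 0 0 -0.3 0 0 0;0 0 0 -0.3 0 0 0'
```

```text
t: 4.72
eef_pos: [0.5652, -0.0473, 0.1439]
ee_rot: [-3.141, 0.002, -2.946]
force: [-0.5, -0.2, 0.4]
width: 0.0004
```

```bash
python3 -m inch '0 0 0 -0.25 0 0 0;0 0 0 -0.25 0 0 0'
```

```text
t: 4.97
eef_pos: [0.5654, -0.0473, 0.1418]
ee_rot: [-3.141, 0.003, -2.946]
force: [-0.5, 0.7, 6.1]
width: 0.0005
```

```bash
python3 -m inch '0 0.3 0.06 0 0 0 0;0 0.6 0.12 0 0 0 0;0 0.9 0.18 0 0 0 0;0 1.2 0.24 0 0 0 0;0 1.57 0.32 0 0 0 0;0 1.57 0.32 0 0 0 0'; python3 -m inch '0 0 0 0.5 0 0 0;0 -0.3 -5 1.2 0 0 0; 0 -1 7 1.2 0 0 0;0 -1 7 1.2 0 0 0;0 -1 7 1.2 0 0 0'
python3 - <<'E'
from h import *
f=grab_frame("wrist"); save(f,"w4.png",(130,60,410,300),2.4)
E
```

```text
t: 5.72
eef_pos: [0.5814, -0.044, 0.1423]
ee_rot: [-3.141, 0.003, -2.946]
force: [-1.4, 0.0, 5.4]
width: 0.0004
t: 6.35
eef_pos: [0.5713, 0.0284, 0.1544]
ee_rot: [-3.141, 0.004, -2.943]
force: [-0.6, 0.1, 1.1]
width: 0.0005
```

View pics/w4.png

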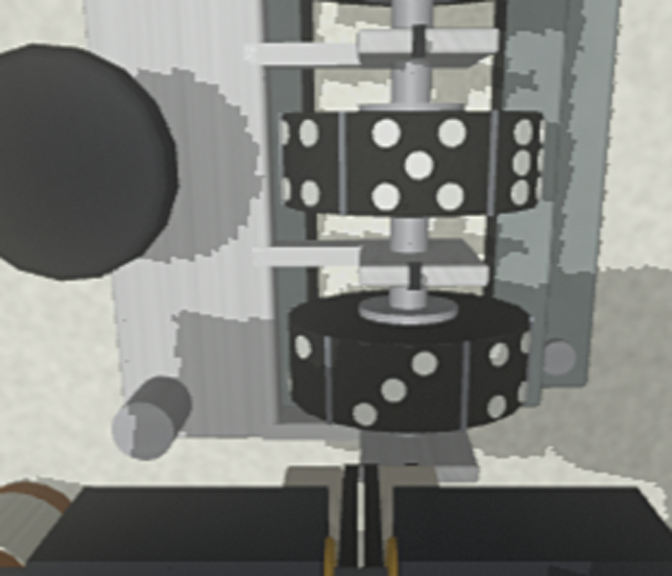

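```bash
python3 -m inch '0 -0.58 -2.45 0 0 0 0;0 -0.58 -2.45 0 0 0 0;0 -0.58 -2.45 -0.8 0 0 0;0 -0.58 -2.45 -1.1 0 0 0;0 -0.58 -2.45 -1.28 0 0 0;0 -0.58 -2.45 -1.28 0 0 0'
```

```text
t: 7.15
eef_pos: [0.5655, 0.0027, 0.1418]
ee_rot: [-3.14, 0.003, -2.943]
force: [-1.5, -2.0, 6.6]
width: 0.0004
```

```bash
python3 -m inch '0 -0.18 -0.04 0 0 0 0;0 -0.36 -0.075 0 0 0 0;0 -0.36 -0.075 0 0 0 0'; python3 -m inch '0 0 0 0.6 0 0 0;0 0 0 1.5 0 0 0;0 0.5 -5 1.5 0 0 0;0 1.1 -9.9 1.5 0 0 0;0 1.1 -9.9 1.5 0 0 0;0 1.1 -9.9 0.7 0 0 0;0 1.1 -9.9 0.3 0 0 0;0 1.1 -9.9 0.3 0 0 0'
```

```text
t: 7.52
eef_pos: [0.5636, 0.0023, 0.1429]
ee_rot: [-3.14, 0.006, -2.942]
force: [2.3, -0.3, 5.4]
width: 0.0008
t: 8.52
eef_pos: [0.5742, -0.0958, 0.1453]
ee_rot: [-3.14, 0.005, -2.941]
force: [0.4, 0.1, 0.7]
width: 0.0003
```

```bash
python3 -m inch '0 -0.1 0 -0.2 0 0 0;0 -0.1 0 -0.37 0 0 0;0 -0.1 0 -0.37 0 0 0'
```

```text
t: 8.9
eef_pos: [0.5738, -0.0955, 0.1422]
ee_rot: [-3.14, 0.007, -2.94]
force: [-0.7, 0.8, 4.5]
width: 0.0003
```

```bash
python3 -m inch '0 0 0 -0.08 0 0 0;0 0.4 0.08 -0.08 0 0 0;0 0.8 0.16 -0.08 0 0 0;0 1.2 0.24 -0.08 0 0 0;0 1.6 0.32 -0.08 0 0 0;0 2.16 0.44 -0.08 0 0 0;0 2.16 0.44 -0.08 0 0 0'; python3 -m inch '0 0 0 0.6 0 0 0;0 0 0 2 0 0 0; 0 -1 6 3 0 0 0;0 -2.5 12.5 5 0 0 0;0 -2.5 12.5 5 0 0 0;0 -2.5 12.5 5 0 0 0'
python3 - <<'E'
from h import *
f=grab_frame("wrist"); save(f,"w5.png",(130,10,410,280),2.2)
s=telemetry.get_state();print(s["eef_pos"])
E
```

```text
t: 9.78
eef_pos: [0.5956, -0.0912, 0.1419]
ee_rot: [-3.14, 0.007, -2.94]
force: [-0.4, 0.0, 5.2]
width: 0.0003
t: 10.52
eef_pos: [0.5706, 0.0344, 0.1927]
ee_rot: [-3.14, 0.008, -2.938]
force: [-0.2, 0.7, -0.1]
width: 0.0005
[0.57049341 0.03360344 0.19208945]
```

View pics/w5.png

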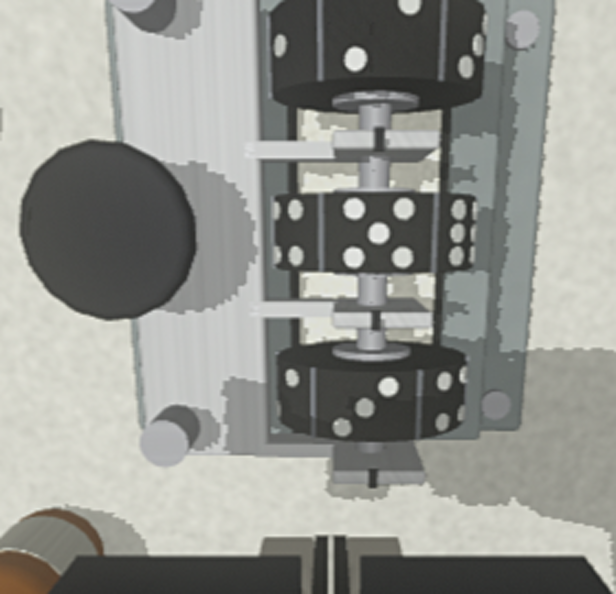

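```bash
python3 -m inch '0 -0.5 -3 -1 0 0 0;0 -0.5 -3 -3 0 0 0;0 -0.5 -3 -4.6 0 0 0;0 -0.5 -3 -4.6 0 0 0;0 -0.5 -3 -5.05 0 0 0;0 -0.5 -3 -5.05 0 0 0'
```

```text
t: 11.32
eef_pos: [0.566, 0.0034, 0.1424]
ee_rot: [-3.139, 0.008, -2.939]
force: [0.1, -3.0, 5.7]
width: 0.0005
```

```bash
python3 -m inch '0 -0.15 -0.03 -0.04 0 0 0;0 -0.27 -0.06 -0.04 0 0 0;0 -0.27 -0.06 -0.04 0 0 0;0 -0.27 -0.06 -0.04 0 0 0'
```

```text
t: 11.82
eef_pos: [0.5641, 0.003, 0.1427]
ee_rot: [-3.139, 0.009, -2.939]
force: [2.6, -1.1, 5.0]
width: 0.0004
```

```bash
python3 -m inch '0 -0.1 -0.02 0 0 0 0;0 -0.1 -0.02 0 0 0 0';python3 -m inch '0 0 0 0.6 0 0 0;0 0 0 2 0 0 0;0 0.8 3.1 5 0 0 0;0 0.8 3.1 5 0 0 0;0 0.8 3.1 5 0 0 0'
python3 - <<'E'
from h import *
f=grab_frame("wrist"); save(f,"w6.png",(200,60,370,240),3.2)
s=telemetry.get_state();print(s["eef_pos"])
E
```

```text
t: 12.08
eef_pos: [0.5637, 0.0029, 0.1432]
ee_rot: [-3.139, 0.011, -2.938]
force: [2.5, -1.2, 4.9]
width: 0.0007
t: 12.7
eef_pos: [0.571, 0.034, 0.193]
ee_rot: [-3.139, 0.01, -2.938]
force: [-0.1, -0.1, 0.1]
width: 0.0005
[0.57077012 0.0336261  0.19265243]
```

View pics/w6.png

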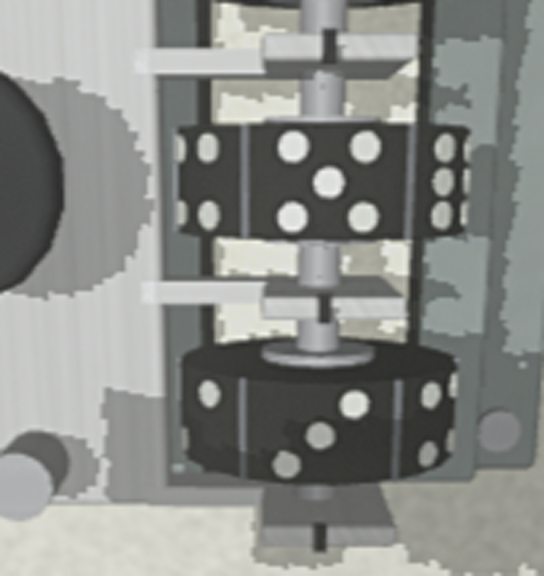

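```bash
python3 -m inch '0 7.6 -6.4 0 0 0 0;0 7.6 -6.4 0 0 0 0;0 7.6 -6.4 0 0 0 0;0 7.6 -6.4 -2.5 0 0 0;0 7.6 -6.4 -3.8 0 0 0;0 7.6 -6.4 -3.8 0 0 0'; python3 -m inch '0 0 0 -0.3 0 0 0;0 0 0 -0.6 0 0 0;0 0 0 -0.8 0 0 0;0 0 0 -0.8 0 0 0'
```

```text
t: 13.5
eef_pos: [0.6455, -0.0304, 0.1534]
ee_rot: [-3.139, 0.006, -2.938]
force: [0.8, 0.2, 0.9]
width: 0.0002
t: 14.0
eef_pos: [0.6459, -0.0301, 0.1468]
ee_rot: [-3.139, 0.008, -2.938]
force: [-3.3, 1.7, 7.3]
width: 0.0005
```

```bash
python3 -m inch '0 0 0 -0.3 0 0 0;0 0 0 -0.6 0 0 0;0 0 0 -0.9 0 0 0;0 0 0 -1.1 0 0 0;0 0 0 -1.1 0 0 0;0 0 0 -1.1 0 0 0'
```

```text
t: 14.75
eef_pos: [0.646, -0.0302, 0.1384]
ee_rot: [-3.138, 0.009, -2.937]
force: [-7.0, 1.6, 14.3]
width: 0.0007
```

```bash
python3 -m inch '0 0.1 0 -0.3 0 0 0;0 0.1 0 -0.5 0 0 0;0 0.1 0 -0.7 0 0 0;0 0.1 0 -0.7 0 0 0;0 0.1 0 -0.7 0 0 0'
```

```text
t: 15.38
eef_pos: [0.6462, -0.0302, 0.1351]
ee_rot: [-3.138, 0.01, -2.936]
force: [-12.6, 2.3, 24.3]
width: 0.0004
```

```bash
python3 -m inch '0 0 0 0.3 0 0 0;0 0 0 0.6 0 0 0;0 0 0 1 0 0 0;0 0 0 1.4 0 0 0;0 0 0 1.8 0 0 0;0 0 0 2.5 0 0 0;0 -3 2.5 7 0 0 0;0 -7.5 6.4 7 0 0 0;0 -7.5 6.4 7 0 0 0;0 -7.5 6.4 5.8 0 0 0;0 -7.5 6.4 5.8 0 0 0'
python3 - <<'E'
from h import *
f=grab_frame("wrist"); save(f,"w7.png",(130,10,410,280),2.2)
s=telemetry.get_state();print(s["eef_pos"])
E
```

```text
t: 16.75
eef_pos: [0.5709, 0.0332, 0.1914]
ee_rot: [-3.137, 0.007, -2.937]
force: [-1.3, -0.5, -0.0]
width: 0.0005
[0.57121649 0.03309392 0.19188181]
```

View pics/w7.png

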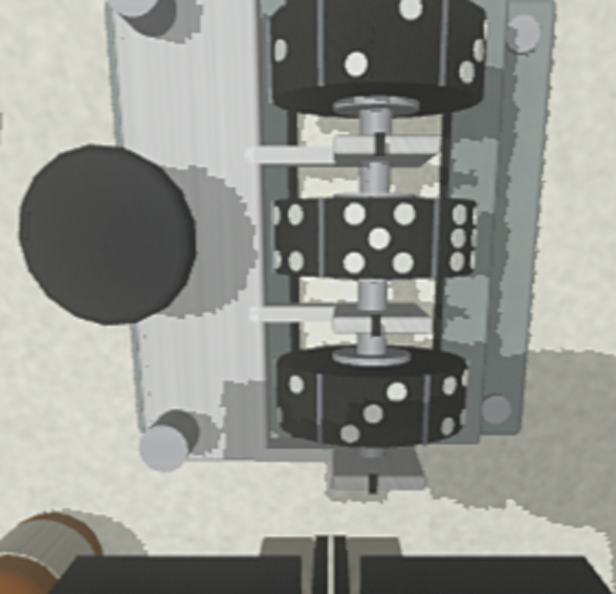

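```bash
python3 -m inch '0 0 0 2 0 0 0;0 0 0 2 0 0 0;0 0 0 2 0 0 0'; python3 -c "
from station import arm; print(arm.job_done())"
```

```text
t: 17.18
eef_pos: [0.5712, 0.0327, 0.2111]
ee_rot: [-3.137, 0.007, -2.938]
force: [0.3, -0.8, -0.9]
width: 0.0005
the job is handed in; nothing more can be done
None
```

The lot stamp is set to 3 - 5 - 2, the label is printed, and I handed the job in at about 17 s. The hand-in reported no verdict.

- **Wheels:** I rolled each wheel separately with the closed fingertip. Vertical force was 4.5–6.6 N at every reading, below the 9.5 N at which it prints. I felt the wheel tops at about 0.143 m, so the post sits about 9 mm above its lowest setting. The left wheel slipped on its first stroke and needed a second one.
- **Printing:** I pressed the palm pad in steps to 24 N vertical, about 14 mm down by the tool height, so it was on the buffer. The total on the tool was about 27 N because it also picked up about 13 N of sideways force. I then let the head up.
- **Final picture:** Left 3, middle 5 and right 2 are uppermost, and the head is up. By the tick marks, each number is within about 0.03 rad of square, going by the pictures taken before the press; the final picture shows them unchanged.

I did not measure the bottle, label roll or jar again afterwards. No move was planned near them, and away from the stamp the force readings stayed near zero. One mistyped row swung the closed fingers sideways about 1 cm above the wheels, but the force readings showed no contact.

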